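# Seat a float in the sprung measuring cradle and hold it down

## Robot

A 6-joint arm with a two-finger parallel gripper is mounted at the origin on the work surface. World frame = base frame: x ahead of the robot, y to its left, z up, the work surface at z = 0. Lengths are in m, angles in rad, forces in N, time in s.
With the tool pointing down it reaches from about 0.35 to 0.85 m from the base axis. Payload 8.1 kg.
Tool frame: the origin (TCP) lies at the very end of the fingers, on their centre line; the grasp point (between the pads) lies 19 mm behind it; z points along the fingers, y is the line along which they close (so a half turn about z gives the same grasp; the last joint's range is limited). The gripper opens to 93 mm and grips with 3 to 60 N. Pads are 15 mm wide; open, the fingers measure 128 mm over their backs; the gripper's body (75 mm by 188 mm) begins 65 mm behind the grasp point.
Start: joints at [1.039, 0.13, 1.488, -0, 1.523, -0.085], TCP at [0.259, 0.541, 0.195] pointing down, gripper open.
Joint ranges: [-2.96, 2.96], [-0.89, 2.26], [0.02, 2.5], [-1.34, 4.48], [0, 2.73], [-2.66, 2.66]. Speed limits (rad/s): [2.39, 2.39, 2.79, 3.14, 3.14, 3.14].

## Interface

Orientations are given as a unit quaternion [w, x, y, z].
In Python, from station import r gives the robot as it stands.
- The arm moves only by the tool drive_tool, never from a script. Its argument "moves" is a list of rows, each a list of 3 entries, a list of its own where there are three numbers: the turn, a rotation vector about the tool's x, y, z in rad, then the shift along the tool's x, y, z in cm, then the opening in per cent of the stroke, from 0 (shut) to 100 (fully open). In form: [[[ax, ay, az], [tx, ty, tz], hand], ...]. A call has 1 to 5 rows; each row shifts and turns the commanded pose from where the row before left it, along the tool's axes as they then stand; what a row does not reach is not made up. A row lasts 1/10 s, in which the tool goes at most 50 mm and 8.59 degrees, less where a joint would pass 70% of its speed; a pose out of reach is approached as far as the arm can. A call is refused whole if a number of a shift passes 5 or a number of a turn 0.15, either way. A call with a gripper value outside its range is refused whole. The fingers move at their own pace and stop on an object; "grip_force" is the grip in N (left out, the last holds). Time passes only in rows, so rows that do not move let the fingers close. It gives the time, the measured TCP pose, the force, the opening and the grip force at its end, in the units of the state.
- r.sense(): the state, without advancing time (a new reading comes with each control period).
- r.read_camera(name): name is "scene" or "top"; returns the picture (480x640x3 uint8, red, green, blue); there is no depth.
- r.camera_info(name): a dict with "K" (3x3 intrinsics, pixels), "k1" (the pictures are not rectified: a ray, as slopes to the right and down, at radius r is drawn at 1 + k1 r^2 times it, then the intrinsics apply), "R" (3x3) and "t" (3): a world point X has camera coordinates R X + t. Camera axes: x right, y down, z forward; pixel columns grow to the right and rows downward; lengths in m; the calibration is good to about 2 mm. A picture is of the moment at which its call begins. camera_info takes no time and is no camera call.
- r.finish_job(): hands the job in; it is judged then, once.
The state is a dict: "time": time; "q": joint angles; "joint_vel": joint speeds; "joint_torque": joint torques, N m; "position": TCP position; "tcp_rot": TCP orientation; "contact_force": force on the tool from outside, world axes, zero at the start; "moment": the same for the moment, N m; "width": finger opening in m; "gripper_force": force on a finger pad.
Only numpy, scipy, OpenCV 4.12 (cv2) and the standard library are available. Lean on these libraries where they do the work, as an engineer would, in place of code of your own. Each camera call takes 0.05 s, during which the arm holds its last target. There are 200 camera calls.

## Task

Lift the black dust cap off the sprung ring cradle, park it mouth down over the white peg and let go of it. Then set the larger of the two round-bellied steel floats upright in the sprung ring and press it straight down until the top of the ring is flush with the rim of the fixed housing around it. Finish while still gripping or pushing the float there, the ring neither above nor below the rim, with nothing but the float touched, and leave the small float and the other measuring things where they are.

Things in the scene. Friction and masses are not known exactly. Their poses are not given: they have to be found in the camera images.
- float_mid (a point): Large float, to be seated: hollow steel, shaped like a round flask, 110 mm tall, 0.2 to 0.3 kg: a 60 mm ball with a straight neck 24 mm across (57 to 110 mm above its lowest point). Starts upright in either of the wooden holder's two holes, 110 mm apart. Point on the axis half-way up: 55 mm above its lowest point, 2 mm below the neck's foot, 55 mm below its top. z up.
- small_mid (a point): Small float, left alone: same shape, 90 mm tall, ball 44 mm, neck 24 mm across; stands in the other hole of the wooden holder (a fixed block 120 x 230 x 20 mm). Point on its axis half-way up, 45 mm above its lowest point.
- cap_knob (a point): Dust cap: black plastic, round, open below, 80 mm across (72 inside), inner depth 24 mm, about 90 g, its top 28 mm above its rim; a round knob 22 mm across stands 34 mm up from the top. Point on the knob's axis, 24 mm above the cap's top, 10 mm below the knob's end, 52 mm above the rim. Starts mouth down over the cradle's ring, resting on the housing's rim.
- post_top (a point): Centre of the top face of the fixed white upright parking peg: 52 mm across (40 mm at its chamfered top), top 50 mm above the bench, on a dark round foot 100 mm across. The parked cap rests with the inside of its top on this face: its rim 24 mm below this point, its knob point 28 mm above.
- nest: Sprung ring cradle, fixed part: dark round base 116 mm across, 12 mm high, with an upright aluminium housing tube, 84 mm outside, 68 mm inside, its rim 30 mm above the bench. Origin at the centre of its underside, on the bench. Cradle and peg stand elsewhere each time and may swap sides.
- ring_top (a point): Centre of the top face of the cradle's moving steel ring: 64 mm outside, 40 mm inside, 8 mm thick, on a spring. At rest its top is 46 mm above the bench, 16 mm above the housing's rim; it moves straight down. The large float's ball sits in it with its lowest point 7.6 mm below this point (float's middle point 47.4 mm above it).
- nest_ring (a joint): How far the ring is pressed down, m: 0 at rest, 0.016 when flush with the housing's rim, 0.024 at its bottom stop. The spring takes about 5 N to start and 13 N at flush (the float's weight of 2 to 3 N helps but alone does not compress it) and lifts the ring back when let go.
- vblocks: Bystander, fixed: steel shaft 220 mm long lying in two dark V-blocks, about 45 mm high, beyond the work. Origin under its centre.
- gauge: Bystander, loose: small steel ring gauge, 44 mm across, 18 mm high, lying beyond the cradle and the holder. Origin at the centre of its underside.
- caliper: Bystander, loose: flat steel caliper about 200 mm long lying on the far right of the bench. Origin under its middle.
Mind the look-alikes: they are no part of the job. Leave any purple or red look-alike of the nest alone.

How it is judged:
By the outcome, as a careful person would: the job done as asked, in the order asked, and still so for the second after the job is handed in, while the arm keeps its last pose, push and grip.
It also fails if it takes over 58 s, if anything falls off the work surface, if the arm or the gripper's body presses on something with over 40 N, if the wrist force passes 120 N, or if a joint passes its speed limit or range.

## Working session

There is one attempt and no reset: what is moved stays moved. The work goes in short steps, Python scripts to look and compute and a tool call to move; the robot and the scene stay as the last step left them, time stands still between calls to the robot, and variables do not carry over. Pictures are saved under pics/ and viewed, at most 10 in all, crops included, and the job is handed in when it is done.

Besides the shell and the picture viewer there is one more tool, called after "Call:" as name(argument=value, ...) on one line, values as JSON. drive_tool: Moves the arm, as the interface text tells. Its arguments: {"type":"object","properties":{"moves":{"type":"array"},"grip_force":{"type":"number"}},"required":["moves"]}

```bash
ls; mkdir -p pics; cat > h.py <<'E'
import numpy as np, cv2
from station import r
def save(n,f):
    im=r.read_camera(n); cv2.imwrite(f,im[:,:,::-1]); return im
def ray(n,u,v):
    c=r.camera_info(n);K=np.array(c["K"]);R=np.array(c["R"]);t=np.array(c["t"])
    d=np.array([(u-K[0,2])/K[0,0],(v-K[1,2])/K[1,1]]);s=d.copy()
    for _ in range(20): s=d/(1+c["k1"]*(s@s))
    return -R.T@t, R.T@np.array([s[0],s[1],1])
def onz(n,u,v,z):
    o,d=ray(n,u,v); return o+d*(z-o[2])/d[2]
def proj(n,X):
    c=r.camera_info(n);K=np.array(c["K"]);p=np.array(c["R"])@np.array(X)+np.array(c["t"])
    s=p[:2]/p[2]; s=s*(1+c["k1"]*(s@s)); return K[:2,:2]@s+K[:2,2]
E
python3 - <<'E'
from h import *
save("scene","pics/s0.png");save("top","pics/t0.png")
for n in("scene","top"):
    c=r.camera_info(n);print(n,c["K"],c["k1"],-np.array(c["R"]).T@np.array(c["t"]),c["R"])
print(r.sense())
E
```

```text
pics
scene [[468.19772181   0.         314.59632189]
 [  0.         468.19772181 242.13634804]
 [  0.           0.           1.        ]] 0.03735453055580229 [1.07302237 0.20970352 0.70243931] [[-0.39283832  0.91960591 -0.00174053]
 [ 0.68037679  0.28936977 -0.67331461]
 [-0.61868043 -0.265688   -0.73935405]]
top [[545.2594219    0.         314.16320757]
 [  0.         545.2594219  239.40883266]
 [  0.           0.           1.        ]] -0.17076852530730585 [0.41763152 0.02387499 1.03861858] [[ 0.00905488 -0.99954378  0.02881397]
 [-0.98299907 -0.01418215 -0.183062  ]
 [ 0.18338713 -0.0266665  -0.98267902]]
{'time': 0.1, 'q': array([ 1.03857561e+00,  1.31098044e-01,  1.48915619e+00, -2.64248665e-05,
        1.52301585e+00, -8.54320733e-02]), 'joint_vel': array([-3.76817609e-05, -1.24290883e-03, -3.18303296e-03,  2.46535977e-03,
       -7.19626988e-04, -1.32228336e-04]), 'joint_torque': array([ 1.27580752e-03, -5.61332273e+01, -4.93100488e+01,  7.72073376e-02,
        2.88315624e-02, -4.47305604e-05]), 'position': array([0.25896684, 0.54061988, 0.19399277]), 'tcp_rot': array([-2.42347614e-04,  2.21540165e-01,  9.75150887e-01, -8.03048570e-04]), 'contact_force': array([-0.04072382,  0.1803078 ,  0.55798042]), 'moment': array([-0.00175184,  0.00717912, -0.02023375]), 'gripper_force': 0.0, 'width': 0.09333602971044636}
```

View pics/s0.png

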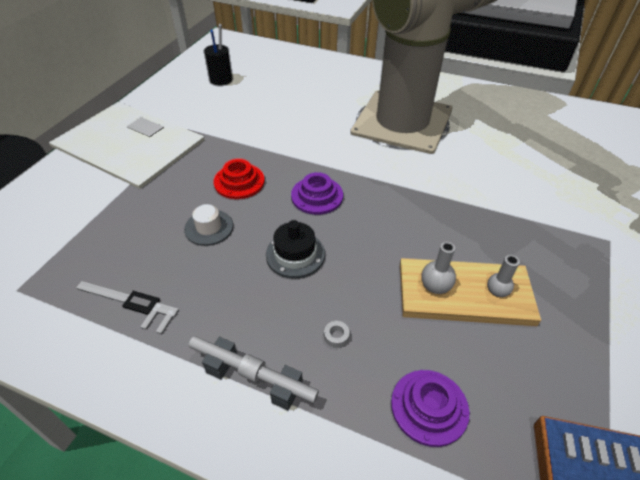

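View pics/t0.png

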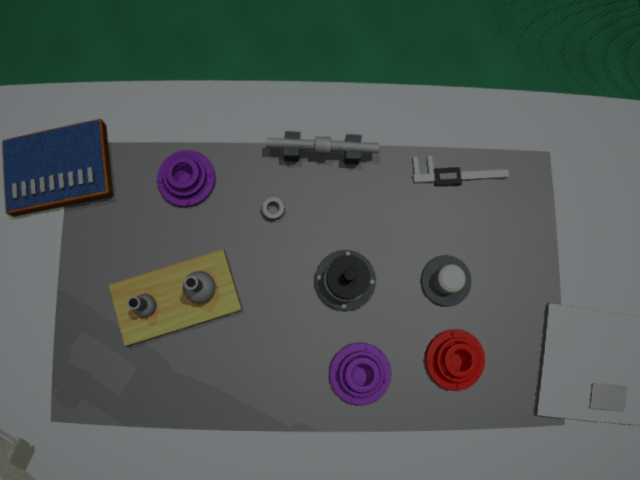

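The scene view shows the capped cradle at (295,248), the white peg at (207,220), the large float at (440,272) and the small float at (503,280). The top view shows the same things at (347,278), (452,278), (200,287) and (143,304).

Candidates:
- **Floats:** top (200,287) and (143,304). The first is larger, so it is the one to seat.
- **Cradles:** top (347,278) is dark with a black cap. The purple ones at (186,178) and (361,374) and the red one at (455,360) are look-alikes. The capped one fits the description.

I'll confirm both in one enlarged crop.

```bash
python3 - <<'E'
from h import *
t=cv2.imread("pics/t0.png");s=cv2.imread("pics/s0.png")
a=t[215:325,310:480];b=t[245:345,105:245];c=s[195:285,180:330];d=s[230:330,400:540]
f=lambda i:cv2.resize(i,(400,300),interpolation=cv2.INTER_CUBIC)
cv2.imwrite("pics/c0.png",np.vstack([np.hstack([f(a),f(b)]),np.hstack([f(c),f(d)])]))
def blobs(im,lo,hi,box,mn=15):
    x0,y0,x1,y1=box; g=cv2.cvtColor(im,cv2.COLOR_BGR2HSV)
    m=np.zeros(im.shape[:2],np.uint8); m[y0:y1,x0:x1]=cv2.inRange(g,lo,hi)[y0:y1,x0:x1]
    cs,_=cv2.findContours(m,cv2.RETR_EXTERNAL,cv2.CHAIN_APPROX_NONE)
    for q in cs:
        if cv2.contourArea(q)>mn:
            print(cv2.contourArea(q),cv2.minEnclosingCircle(q),cv2.fitEllipse(q)[:2],cv2.boundingRect(q))
print("cap top");blobs(t,(0,0,0),(180,255,38),(310,240,385,315))
print("cap scene");blobs(s,(0,0,0),(180,255,38),(260,210,330,285))
print("peg top");blobs(t,(0,0,150),(180,60,255),(420,250,480,310))
print("peg scene");blobs(s,(0,0,130),(180,60,255),(180,190,235,245))
print("floats top(grey)");blobs(t,(0,0,0),(180,70,255),(125,265,225,325))
print("floats scene");blobs(s,(0,0,0),(180,70,255),(412,262,530,312))
E
```

```text
cap top
150.5 ((332.5, 292.0), 17.614013671875) ((334.7026062011719, 290.1339416503906), (22.17753791809082, 32.79667663574219)) (318, 279, 30, 26)
1354.5 ((347.0167541503906, 277.2081298828125), 22.045185089111328) ((346.65716552734375, 277.5288391113281), (41.11799240112305, 42.31120300292969)) (326, 256, 43, 44)
cap scene
1186.5 ((294.0, 241.0), 20.61562728881836) ((294.200927734375, 240.9181365966797), (37.56740951538086, 40.29295349121094)) (274, 221, 41, 39)
peg top
peg scene
520.0 ((207.76380920410156, 215.78221130371094), 17.980459213256836) ((205.04461669921875, 214.52603149414062), (25.18606948852539, 33.32345962524414)) (190, 200, 34, 34)
floats top(grey)
105.0 ((210.5, 320.0), 14.080227851867676) ((217.01858520507812, 320.9736022949219), (6.784177303314209, 32.3245964050293)) (197, 316, 28, 9)
459.5 ((140.88461303710938, 303.9615478515625), 14.438810348510742) ((141.7042999267578, 304.60394287109375), (21.53020477294922, 28.0775203704834)) (127, 294, 29, 23)
759.5 ((198.5, 286.8157958984375), 16.12363052368164) ((198.62034606933594, 286.7593078613281), (30.918622970581055, 31.327314376831055)) (183, 271, 32, 32)
291.5 ((147.0, 271.5), 22.94023895263672) ((136.1643829345703, 270.0050964355469), (10.97398567199707, 53.33999252319336)) (125, 265, 45, 14)
floats scene
714.5 ((500.5, 270.0), 29.601619720458984) ((501.60400390625, 275.5577087402344), (34.10776138305664, 59.59371566772461)) (472, 262, 58, 35)
842.5 ((438.5, 276.0), 17.500099182128906) ((438.3610534667969, 276.822265625), (32.23403549194336, 33.55106735229492)) (422, 262, 34, 32)
```

View pics/c0.png

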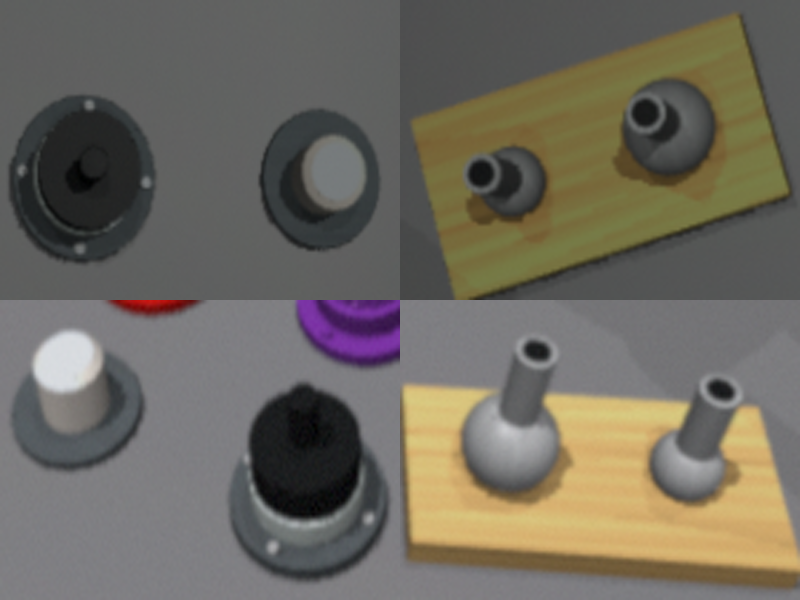

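The crop confirms the black-capped cradle with its white peg. The large float is in the hole nearest the cradle.

```bash
cat >> h.py <<'E'
def tri(a,b):
    o1,d1=ray("top",*a);o2,d2=ray("scene",*b)
    k=np.linalg.lstsq(np.c_[d1,-d2],o2-o1,rcond=None)[0]
    p,q=o1+k[0]*d1,o2+k[1]*d2; return (p+q)/2,np.linalg.norm(p-q)
E
python3 - <<'E'
from h import *
np.set_printoptions(precision=4,suppress=True)
print("knobend",onz("top",350.4,274,.092),onz("scene",294,222.6,.092),tri((350.4,274),(294,222.6)))
print("base",onz("top",345.9,279.6,.012))
print("peg",onz("top",452,278.1,.05),onz("scene",205.9,212.1,.05),tri((452,278.1),(205.9,212.1)))
print("neck",tri((190.8,282.3),(448,246.7)))
print("ball",tri((199.2,287),(438.4,277)))
print("smallneck",onz("top",133.5,303.2,.105),"smallball",onz("top",144.5,305.3,.037))
q=r.sense()["tcp_rot"]
from scipy.spatial.transform import Rotation as R
print(R.from_quat(q[[1,2,3,0]]).as_matrix())
E
```

```text
knobend [ 0.5336 -0.0659  0.092 ] [ 0.5325 -0.0634  0.092 ] (array([ 0.5331, -0.0646,  0.0924]), np.float64(0.0026561852924473876))
base [ 0.5326 -0.0649  0.012 ]
peg [ 0.5328 -0.2596  0.05  ] [ 0.5374 -0.2565  0.05  ] (array([ 0.5332, -0.2607,  0.0447]), np.float64(0.0008338740325044375))
neck (array([0.5116, 0.2077, 0.1231]), np.float64(0.001597718760592727))
ball (array([0.5116, 0.2077, 0.0421]), np.float64(0.001212243046391711))
smallneck [0.4754 0.3095 0.105 ] smallball [0.4762 0.3091 0.037 ]
[[-0.9018  0.4321 -0.0008]
 [ 0.4321  0.9018 -0.0015]
 [ 0.0001 -0.0017 -1.    ]]
```

Call:
drive_tool(moves=[[[0, 0, -0.149], [0, 0, 0], 100], [[0, 0, -0.149], [0, 0, 0], 100], [[0, 0, -0.149], [0, 0, 0], 100], [[0, 0, 0], [-2, -4.3, 0], 100], [[0, 0, 0], [-2, -4.3, 0], 100]], grip_force=20)

```text
time: 0.6
position: [0.2988, 0.4543, 0.1938]
tcp_rot: [-0.001, -0.002, 1.0, -0.001]
contact_force: [0.2, 0.1, 0.9]
width: 0.0932
gripper_force: 0.0
```

Call:
drive_tool(moves=[[[0, 0, 0], [-2, -4.3, 0], 100], [[0, 0, 0], [-2, -4.3, 0], 100], [[0, 0, 0], [-2, -4.3, 0], 100], [[0, 0, 0], [-2, -4.3, 0], 100], [[0, 0, 0], [-2, -4.3, 0], 100]])

```text
time: 1.1
position: [0.3995, 0.2383, 0.1947]
tcp_rot: [-0.0, -0.0, 1.0, -0.0]
contact_force: [0.9, 0.2, -0.0]
width: 0.0928
gripper_force: 0.0
```

Call:
drive_tool(moves=[[[0, 0, 0], [-2, -4.3, 0], 100], [[0, 0, 0], [-2, -4.3, 0], 100], [[0, 0, 0], [-2, -4.3, 0], 100], [[0, 0, 0], [-2, -4.3, 0], 100], [[0, 0, 0], [0, 0, 0], 100]])

```text
time: 1.6
position: [0.4806, 0.0632, 0.1945]
tcp_rot: [-0.0, 0.003, 1.0, -0.001]
contact_force: [-0.3, 0.6, 0.2]
width: 0.093
gripper_force: 0.0
```

Call:
drive_tool(moves=[[[0, 0, 0], [-1.7, -4.3, 0], 100], [[0, 0, 0], [-1.8, -4.3, 0], 100], [[0, 0, 0], [-1.7, -4.2, 1], 70], [[0, 0, 0], [0, 0, 3], 60], [[0, 0, 0], [0, 0, 2], 60]])

```text
time: 2.1
position: [0.5308, -0.0604, 0.1329]
tcp_rot: [-0.001, 0.001, 1.0, 0.0]
contact_force: [0.4, 0.5, -0.7]
width: 0.0739
gripper_force: 0.0
```

```bash
python3 - <<'E'
from h import *
s=save("scene","pics/s1.png");t=save("top","pics/t1.png")
print(r.sense()["position"])
a=cv2.imread("pics/s1.png")[150:300,200:400];b=cv2.imread("pics/t1.png")[200:350,270:470]
cv2.imwrite("pics/c1.png",np.hstack([cv2.resize(i,(400,300),interpolation=cv2.INTER_CUBIC) for i in(a,b)]))
E
```

```text
[ 0.52851587 -0.05888737  0.13091142]
```

View pics/c1.png

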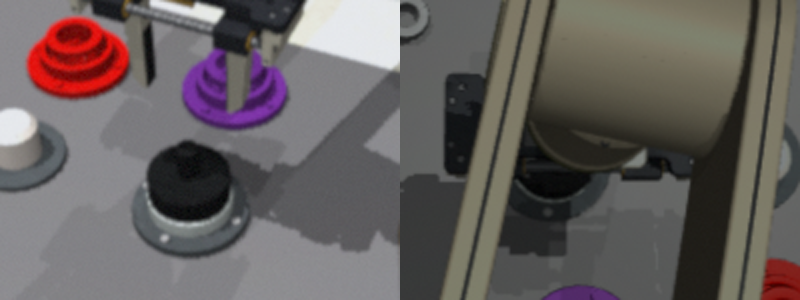

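The fingers straddle the cap: scene knob is at about (294,223) and the fingers are either side of it. I'll correct and go down.

Call:
drive_tool(moves=[[[0, 0, 0], [-0.4, -0.5, 2], 60], [[0, 0, 0], [0, 0, 2], 60], [[0, 0, 0], [0, 0, 1], 60], [[0, 0, 0], [0, 0, 0], 60], [[0, 0, 0], [0, 0, 0], 60]])

```text
time: 2.7
position: [0.5358, -0.0645, 0.086]
tcp_rot: [0.0, -0.0, 1.0, -0.0]
contact_force: [-0.9, 0.2, 0.5]
width: 0.0561
gripper_force: 0.0
```

Call:
drive_tool(moves=[[[0, 0, 0], [0.1, 0, 1], 60], [[0, 0, 0], [0, 0, 0.9], 60], [[0, 0, 0], [0, 0, 0], 60]])

```text
time: 3.0
position: [0.5332, -0.0646, 0.0644]
tcp_rot: [-0.001, -0.0, 1.0, 0.0]
contact_force: [0.4, 0.1, -0.0]
width: 0.056
gripper_force: 0.0
```

Call:
drive_tool(moves=[[[0, 0, 0], [0, 0, 0], 0], [[0, 0, 0], [0, 0, 0], 0], [[0, 0, 0], [0, 0, 0], 0], [[0, 0, 0], [0, 0, 0], 0], [[0, 0, 0], [0, 0, 0], 0]])

```text
time: 3.5
position: [0.5345, -0.0648, 0.0662]
tcp_rot: [0.0, -0.0, 1.0, -0.0]
contact_force: [0.4, -0.2, -1.0]
width: 0.0207
gripper_force: 20.2
```

Call:
drive_tool(moves=[[[0, 0, 0], [0, 0, -1.5], 0], [[0, 0, 0], [0, 0, -2], 0], [[0, 0, 0], [0, 0, -2], 0], [[0, 0, 0], [0, 0, -1.5], 0], [[0, 0, 0], [0, -2.4, 0], 0]], grip_force=25)

```text
time: 4.0
position: [0.5364, -0.0875, 0.1399]
tcp_rot: [0.003, -0.001, 1.0, -0.0]
contact_force: [1.1, 0.4, -0.6]
width: 0.0195
gripper_force: 25.0
```

Call:
drive_tool(moves=[[[0, 0, 0], [0, -4, 0], 0], [[0, 0, 0], [0, -4, 0], 0], [[0, 0, 0], [0, -4, 0], 0], [[0, 0, 0], [0, -3, 0], 0], [[0, 0, 0], [0, -2, 0], 0]])

```text
time: 4.5
position: [0.5341, -0.2611, 0.1366]
tcp_rot: [0.0, 0.001, 1.0, -0.0]
contact_force: [-0.8, 0.6, -1.2]
width: 0.0196
gripper_force: 25.0
```

Call:
drive_tool(moves=[[[0, 0, 0], [0, 0, 0], 0], [[0, 0, 0], [0, 0, 0], 0], [[0, 0, 0], [0, 0, 0], 0]])

```text
time: 4.8
position: [0.5345, -0.2576, 0.1359]
tcp_rot: [-0.0, -0.001, 1.0, 0.0]
contact_force: [-0.9, 0.7, -1.0]
width: 0.0199
gripper_force: 25.0
```

```bash
python3 - <<'E'
from h import *
s=save("scene","pics/s2.png");t=save("top","pics/t2.png")
print(r.sense()["position"],r.sense()["width"],r.sense()["contact_force"])
a=cv2.imread("pics/s2.png")[150:300,140:340];b=cv2.imread("pics/t2.png")[200:350,300:500]
cv2.imwrite("pics/c2.png",np.hstack([cv2.resize(i,(400,300),interpolation=cv2.INTER_CUBIC) for i in(a,b)]))
E
```

```text
[ 0.53464266 -0.25752155  0.13601812] 0.019895897996016813 [ 0.11278667  0.74869006 -0.67013918]
```

View pics/c2.png

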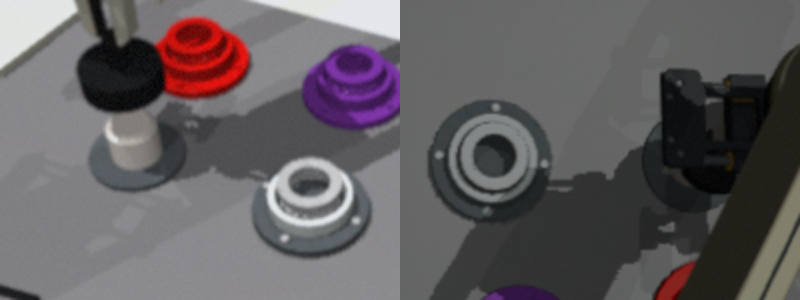

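The cap is held above the peg and the cradle ring is exposed at scene (295,244), top (346,278). I'll lower it.

Call:
drive_tool(moves=[[[0, 0, 0], [0, -0.1, 1.5], 0], [[0, 0, 0], [0, 0, 2], 0], [[0, 0, 0], [0, 0, 1.5], 0], [[0, 0, 0], [0, 0, 1], 0], [[0, 0, 0], [0, 0, 0.7], 0]])

```text
time: 5.4
position: [0.5337, -0.2592, 0.0673]
tcp_rot: [-0.001, -0.0, 1.0, 0.0]
contact_force: [0.6, 0.2, -2.0]
width: 0.0201
gripper_force: 25.0
```

Call:
drive_tool(moves=[[[0, 0, 0], [0, 0, 0.4], 0], [[0, 0, 0], [0, 0, 0.2], 0], [[0, 0, 0], [0, 0, 0], 0]])

```text
time: 5.7
position: [0.5346, -0.26, 0.0632]
tcp_rot: [0.0, -0.0, 1.0, -0.0]
contact_force: [-0.5, 0.3, -0.9]
width: 0.02
gripper_force: 25.0
```

Call:
drive_tool(moves=[[[0, 0, 0], [0, 0, 0.1], 0], [[0, 0, 0], [0, 0, 0.1], 0], [[0, 0, 0], [0, 0, 0], 0]])

```text
time: 6.0
position: [0.535, -0.2602, 0.062]
tcp_rot: [0.001, -0.0, 1.0, -0.0]
contact_force: [-1.5, 0.7, 4.1]
width: 0.0198
gripper_force: 25.0
```

Contact at the expected height. Releasing partly and rising.

Call:
drive_tool(moves=[[[0, 0, 0], [0, 0, 0], 60], [[0, 0, 0], [0, 0, 0], 60], [[0, 0, 0], [0, 0, 0], 60], [[0, 0, 0], [0, 0, 0], 60], [[0, 0, 0], [0, 0, -1], 60]])

```text
time: 6.5
position: [0.5332, -0.2591, 0.0695]
tcp_rot: [-0.001, -0.0, 1.0, 0.001]
contact_force: [-0.6, 0.8, 0.0]
width: 0.054
gripper_force: 0.0
```

Call:
drive_tool(moves=[[[0, 0, 0], [0, 0, -3], 60], [[0, 0, 0], [0, 0, -3], 60], [[0, 0, 0], [0, 0, -4], 60], [[0, 0, 0], [0, 2, -3.5], 60], [[0, 0, 0], [0, 4.5, 0], 60]])

```text
time: 7.0
position: [0.5372, -0.198, 0.2136]
tcp_rot: [0.005, 0.002, 1.0, -0.003]
contact_force: [1.6, 0.4, 0.2]
width: 0.0556
gripper_force: 0.0
```

Call:
drive_tool(moves=[[[0, 0, 0], [0, 4.8, 0], 60], [[0, 0, 0], [0, 4.8, 0], 60], [[0, 0, 0], [0, 4.8, 0], 60], [[0, 0, 0], [0, 4.8, 0], 60], [[0, 0, 0], [0, 4.8, 0], 60]])

```text
time: 7.5
position: [0.5342, 0.047, 0.207]
tcp_rot: [0.001, 0.0, 1.0, 0.0]
contact_force: [0.8, -0.1, -0.2]
width: 0.056
gripper_force: 0.0
```

Call:
drive_tool(moves=[[[0, 0, 0], [0.5, 4.8, 0], 60], [[0, 0, 0], [0.5, 4.8, 0], 60], [[0, 0, 0], [0.5, 3, 0], 60], [[0, 0, 0], [0.5, 2, 0], 60], [[0, 0, 0], [0, 0, 0], 60]])

```text
time: 8.0
position: [0.5136, 0.1938, 0.2067]
tcp_rot: [0.0, -0.002, 1.0, 0.0]
contact_force: [0.2, -0.2, 0.1]
width: 0.0554
gripper_force: 0.0
```

```bash
python3 - <<'E'
from h import *
s=save("scene","pics/s3.png");t=save("top","pics/t3.png")
print(r.sense()["position"])
a=cv2.imread("pics/s3.png")[190:290,180:330];b=cv2.imread("pics/t3.png")[235:325,310:480]
c=cv2.imread("pics/s3.png")[180:330,380:580];f=lambda i:cv2.resize(i,(400,290),interpolation=cv2.INTER_CUBIC)
cv2.imwrite("pics/c3.png",np.vstack([np.hstack([f(a),f(b)]),np.hstack([f(c),f(cv2.imread("pics/t3.png")[220:345,110:280])])]))
E
```

```text
[0.51436013 0.19124605 0.20650055]
```

View pics/c3.png

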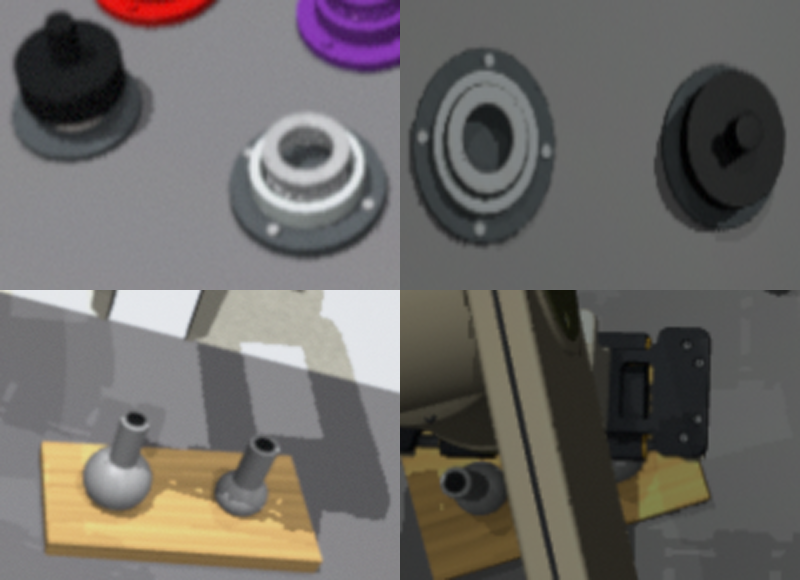

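The cap is parked level on the peg: scene (204,217), top (452,277). The ring is clear at top (347,278).

```bash
python3 - <<'E'
from h import *
np.set_printoptions(precision=4,suppress=True)
print(onz("top",347,277.8,.046),onz("scene",295.5,242.1,.046),tri((347,277.8),(295.5,242.1)))
t=cv2.imread("pics/t3.png");g=cv2.cvtColor(t,cv2.COLOR_BGR2GRAY);m=np.zeros_like(g);m[245:312,315:378]=(g>105)[245:312,315:378]*255
for q in cv2.findContours(m,cv2.RETR_CCOMP,cv2.CHAIN_APPROX_NONE)[0]:
    if len(q)>20: e=cv2.fitEllipse(q);print(e[:2],onz("top",*e[0],.046)[:2],onz("top",*e[0],.03)[:2])
E
```

```text
[ 0.5321 -0.064   0.046 ] [ 0.5378 -0.0596  0.046 ] (array([ 0.5325, -0.0635,  0.0392]), np.float64(0.002290621062465169))
((346.11016845703125, 278.4311218261719), (42.48137283325195, 43.16548538208008)) [ 0.5309 -0.0623] [ 0.5328 -0.0637]
((347.0042419433594, 277.3835754394531), (23.276588439941406, 23.842267990112305)) [ 0.5329 -0.064 ] [ 0.5347 -0.0654]
((346.32220458984375, 278.1903991699219), (35.689353942871094, 37.21873474121094)) [ 0.5314 -0.0627] [ 0.5332 -0.0641]
```

Call:
drive_tool(moves=[[[0, 0, 0], [0.3, 1.6, 1], 60], [[0, 0, 0], [0, 0, 2.5], 60], [[0, 0, 0], [0, 0, 2], 60], [[0, 0, 0], [0, 0, 0], 60], [[0, 0, 0], [0, 0, 0], 60]])

```text
time: 8.6
position: [0.5111, 0.2067, 0.1507]
tcp_rot: [-0.001, 0.0, 1.0, -0.0]
contact_force: [0.5, 0.2, 1.0]
width: 0.0557
gripper_force: 0.0
```

Call:
drive_tool(moves=[[[0, 0, 0], [0, 0.1, 2], 60], [[0, 0, 0], [0, 0, 2], 60], [[0, 0, 0], [0, 0, 1.8], 60], [[0, 0, 0], [0, 0, 1.1], 60], [[0, 0, 0], [0, 0, 0], 60]])

```text
time: 9.1
position: [0.5108, 0.2078, 0.0813]
tcp_rot: [-0.001, 0.0, 1.0, -0.0]
contact_force: [0.7, 0.5, 0.8]
width: 0.056
gripper_force: 0.0
```

Call:
drive_tool(moves=[[[0, 0, 0], [0, 0, 0], 0], [[0, 0, 0], [0, 0, 0], 0], [[0, 0, 0], [0, 0, 0], 0], [[0, 0, 0], [0, 0, 0], 0], [[0, 0, 0], [0, 0, 0], 0]], grip_force=40)

```text
time: 9.6
position: [0.5116, 0.2081, 0.0824]
tcp_rot: [0.0, -0.0, 1.0, -0.0]
contact_force: [-0.5, -0.8, 2.3]
width: 0.0232
gripper_force: 40.0
```

```bash
python3 - <<'E'
from h import *
P=[]
for i in range(6):
    r.read_camera("scene"); s=r.sense(); P.append(np.r_[s["position"],s["contact_force"],s["width"],s["gripper_force"]])
print(np.round(np.mean(P,0),4),np.round(np.std(P,0),4))
E
```

```text
[ 5.11700e-01  2.08200e-01  8.24000e-02 -4.89000e-02 -8.88600e-01
  2.81240e+00  2.31000e-02  3.99957e+01] [0.000e+00 0.000e+00 0.000e+00 3.464e-01 4.689e-01 9.689e-01 1.000e-04
 1.800e-03]
```

Call:
drive_tool(moves=[[[0, 0, 0], [0, 0, -1], 0], [[0, 0, 0], [0, 0, -2], 0], [[0, 0, 0], [0, 0, -2.5], 0], [[0, 0, 0], [0, 0, -2], 0], [[0, 0, 0], [-0.2, -1.8, 0], 0]])

```text
time: 10.4
position: [0.5148, 0.1921, 0.1609]
tcp_rot: [0.002, -0.001, 1.0, 0.001]
contact_force: [0.8, 1.2, -2.0]
width: 0.0233
gripper_force: 40.0
```

Call:
drive_tool(moves=[[[0, 0, 0], [-0.3, -3.5, 0], 0], [[0, 0, 0], [-0.4, -4, 0], 0], [[0, 0, 0], [-0.4, -4, 0], 0], [[0, 0, 0], [-0.3, -4, 0], 0], [[0, 0, 0], [-0.3, -4, 0], 0]])

```text
time: 10.9
position: [0.5298, -0.0061, 0.1569]
tcp_rot: [-0.0, -0.0, 1.0, 0.0]
contact_force: [0.6, -0.6, -2.2]
width: 0.0234
gripper_force: 40.0
```

Call:
drive_tool(moves=[[[0, 0, 0], [-0.2, -3, 0], 0], [[0, 0, 0], [0, -2, 0], 0], [[0, 0, 0], [0, -1, 0], 0], [[0, 0, 0], [0, 0, 0], 0], [[0, 0, 0], [0, 0, 0], 0]])

```text
time: 11.4
position: [0.5322, -0.064, 0.1568]
tcp_rot: [-0.0, -0.0, 1.0, 0.0]
contact_force: [0.7, 0.8, -2.1]
width: 0.023
gripper_force: 40.0
```

```bash
cat >> h.py <<'E'
def avg(n=6):
    P=[]
    for i in range(n):
        im=r.read_camera("scene"); s=r.sense(); P.append(np.r_[s["position"],s["contact_force"],s["width"],s["gripper_force"]])
    print(s["time"],np.round(np.mean(P,0),4)); return im
E
python3 - <<'E'
from h import *
avg()
s=save("scene","pics/s4.png")
cv2.imwrite("pics/c4.png",cv2.resize(cv2.imread("pics/s4.png")[140:290,200:400],(800,600),interpolation=cv2.INTER_CUBIC))
E
```

```text
11.7 [ 5.32300e-01 -6.38000e-02  1.56900e-01 -4.54000e-02  7.04000e-02
 -2.39920e+00  2.32000e-02  3.99785e+01]
```

View pics/c4.png

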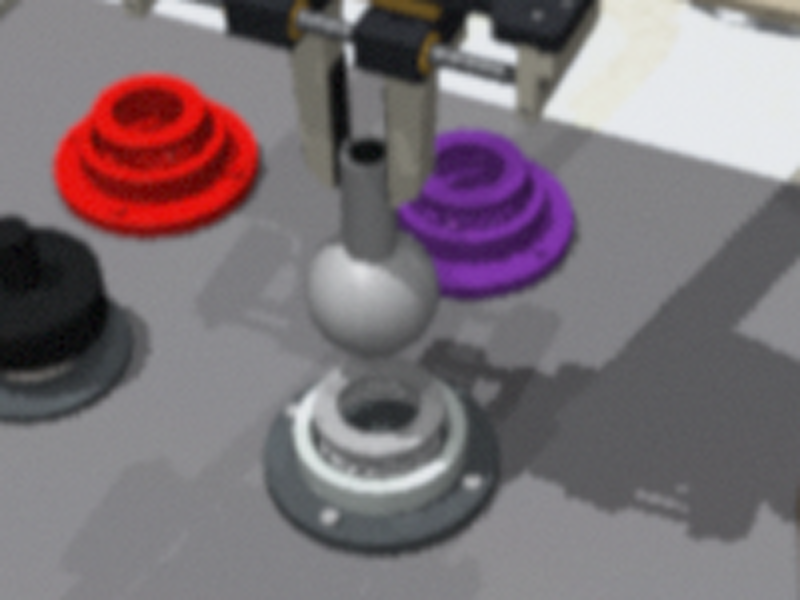

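The float hangs upright, ball at scene (293,214), above the ring at (295,242). I'll check the offset between them.

```bash
python3 - <<'E'
from h import *
for x,y in((.5325,-.064),(.5345,-.064),(.5325,-.062)): print(proj("scene",(x,y,.118)),proj("scene",(x,y,.046)))
E
```

```text
[293.19976087 212.31121481] [294.54497004 239.52874876]
[292.72918422 213.02772301] [294.10430688 240.24002695]
[294.2133676  212.61577068] [295.49865815 239.83102401]
```

Call:
drive_tool(moves=[[[0, 0, 0], [-0.05, 0, 1.5], 0], [[0, 0, 0], [0, 0, 1.5], 0], [[0, 0, 0], [0, 0, 0.8], 0], [[0, 0, 0], [0, 0, 0], 0], [[0, 0, 0], [0, 0, 0], 0]], grip_force=50)

```text
time: 12.25
position: [0.5325, -0.0648, 0.1184]
tcp_rot: [-0.001, -0.0, 1.0, 0.0]
contact_force: [0.6, 0.2, -2.3]
width: 0.0228
gripper_force: 50.0
```

```bash
python3 -c "
from h import *
avg()"
```

```text
12.55 [ 5.33300e-01 -6.50000e-02  1.19500e-01  8.90000e-02  2.41000e-02
 -2.09930e+00  2.31000e-02  4.99758e+01]
```

Call:
drive_tool(moves=[[[0, 0, 0], [0, 0, 0.4], 0], [[0, 0, 0], [0, 0, 0.3], 0], [[0, 0, 0], [0, 0, 0.1], 0], [[0, 0, 0], [0, 0, 0], 0], [[0, 0, 0], [0, 0, 0], 0]])

```text
time: 13.05
position: [0.5328, -0.0648, 0.1109]
tcp_rot: [-0.0, -0.0, 1.0, 0.0]
contact_force: [0.2, 0.3, -1.6]
width: 0.0229
gripper_force: 50.0
```

Call:
drive_tool(moves=[[[0, 0, 0], [0, 0, 0.1], 0], [[0, 0, 0], [0, 0, 0], 0], [[0, 0, 0], [0, 0, 0], 0]])

```text
time: 13.35
position: [0.5329, -0.0648, 0.11]
tcp_rot: [0.0, -0.0, 1.0, -0.0]
contact_force: [-0.4, 0.4, -2.1]
width: 0.0229
gripper_force: 50.0
```

Call:
drive_tool(moves=[[[0, 0, 0], [0, 0, 0.1], 0], [[0, 0, 0], [0, 0, 0], 0], [[0, 0, 0], [0, 0, 0], 0]])

```text
time: 13.65
position: [0.5328, -0.0648, 0.1089]
tcp_rot: [-0.0, -0.0, 1.0, 0.0]
contact_force: [0.0, 0.6, -2.4]
width: 0.0229
gripper_force: 50.0
```

Call:
drive_tool(moves=[[[0, 0, 0], [0, 0, 0.1], 0], [[0, 0, 0], [0, 0, 0], 0], [[0, 0, 0], [0, 0, 0], 0]])

```text
time: 13.95
position: [0.5328, -0.0648, 0.1079]
tcp_rot: [-0.0, -0.0, 1.0, 0.0]
contact_force: [-0.2, -0.3, -1.7]
width: 0.023
gripper_force: 50.0
```

```bash
python3 -c "
from h import *
avg()"
```

```text
14.25 [ 5.32900e-01 -6.48000e-02  1.08000e-01 -3.45800e-01  6.58000e-02
 -2.15380e+00  2.30000e-02  4.99758e+01]
```

Call:
drive_tool(moves=[[[0, 0, 0], [0, 0, 0.1], 0], [[0, 0, 0], [0, 0, 0], 0], [[0, 0, 0], [0, 0, 0], 0]])

```text
time: 14.55
position: [0.533, -0.0648, 0.1071]
tcp_rot: [0.0, -0.0, 1.0, 0.0]
contact_force: [0.4, 0.2, 0.4]
width: 0.0231
gripper_force: 50.0
```

Call:
drive_tool(moves=[[[0, 0, 0], [0, 0, 0.1], 0], [[0, 0, 0], [0, 0, 0], 0], [[0, 0, 0], [0, 0, 0], 0]])

```text
time: 14.85
position: [0.5332, -0.0648, 0.1064]
tcp_rot: [0.0, -0.0, 1.0, -0.0]
contact_force: [-1.1, 0.6, 3.1]
width: 0.0228
gripper_force: 50.0
```

Call:
drive_tool(moves=[[[0, 0, 0], [0, 0, 0.1], 0], [[0, 0, 0], [0, 0, 0], 0], [[0, 0, 0], [0, 0, 0], 0]])

```text
time: 15.15
position: [0.5331, -0.0649, 0.1051]
tcp_rot: [0.0, -0.0, 1.0, -0.0]
contact_force: [-0.4, -0.1, 3.7]
width: 0.0229
gripper_force: 50.0
```

```bash
python3 -c "
from h import *
avg()"
```

```text
15.45 [ 5.3300e-01 -6.4900e-02  1.0510e-01  3.1360e-01  4.5130e-01  3.9071e+00
  2.2900e-02  4.9993e+01]
```

Call:
drive_tool(moves=[[[0, 0, 0], [0, 0, 0.3], 0], [[0, 0, 0], [0, 0, 0.3], 0], [[0, 0, 0], [0, 0, 0], 0], [[0, 0, 0], [0, 0, 0], 0]], grip_force=55)

```text
time: 15.85
position: [0.5331, -0.0648, 0.0991]
tcp_rot: [0.0, -0.0, 1.0, -0.0]
contact_force: [0.1, 1.1, 6.1]
width: 0.0227
gripper_force: 55.0
```

```bash
python3 -c "
from h import *
avg()"
```

```text
16.15 [ 5.33200e-01 -6.48000e-02  9.92000e-02 -1.68900e-01  1.07700e+00
  6.60700e+00  2.29000e-02  5.50045e+01]
```

Call:
drive_tool(moves=[[[0, 0, 0], [0, 0, 0.3], 0], [[0, 0, 0], [0, 0, 0.3], 0], [[0, 0, 0], [0, 0, 0.1], 0], [[0, 0, 0], [0, 0, 0], 0], [[0, 0, 0], [0, 0, 0], 0]])

```text
time: 16.65
position: [0.5335, -0.0648, 0.0928]
tcp_rot: [0.001, -0.0, 1.0, -0.0]
contact_force: [-0.7, 0.9, 9.6]
width: 0.023
gripper_force: 55.0
```

```bash
python3 -c "
from h import *
avg()
save('scene','pics/s5.png');a=cv2.imread('pics/s5.png')[190:280,235:355];cv2.imwrite('pics/c5.png',cv2.resize(a,(800,600),interpolation=cv2.INTER_CUBIC))"
```

```text
16.95 [ 5.33600e-01 -6.48000e-02  9.28000e-02 -5.91800e-01  1.68960e+00
  9.69700e+00  2.28000e-02  5.50146e+01]
```

View pics/c5.png

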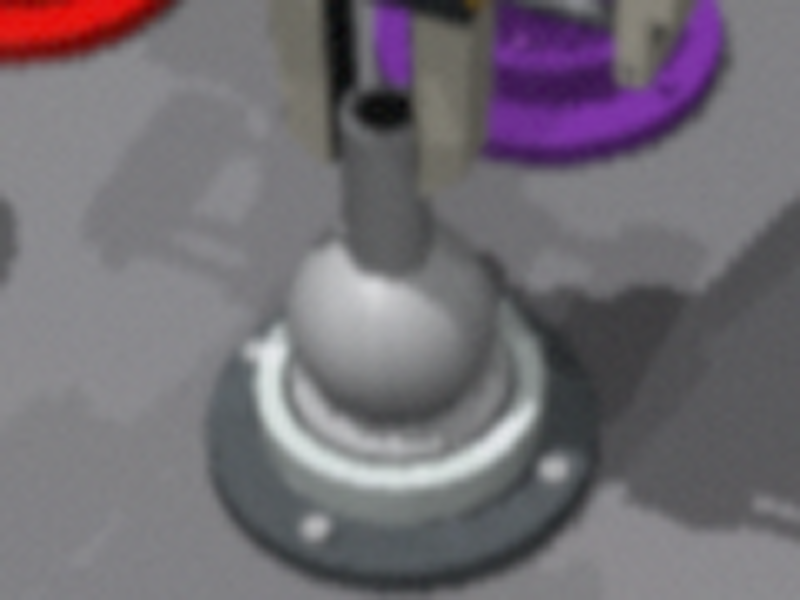

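The picture shows the ring nearly flush inside the housing at scene (294,255). Force and travel agree on a further 2.1 mm.

Call:
drive_tool(moves=[[[0, 0, 0], [0, 0, 0.12], 0], [[0, 0, 0], [0, 0, 0.11], 0], [[0, 0, 0], [0, 0, 0], 0], [[0, 0, 0], [0, 0, 0], 0]])

```text
time: 17.4
position: [0.5337, -0.0648, 0.0907]
tcp_rot: [0.001, -0.0, 1.0, -0.0]
contact_force: [-1.5, 2.3, 10.3]
width: 0.0227
gripper_force: 55.0
```

```bash
python3 -c "
from h import *
avg(12)
save('scene','pics/s6.png');a=cv2.imread('pics/s6.png')[200:275,250:350];cv2.imwrite('pics/c6.png',cv2.resize(a,(800,600),interpolation=cv2.INTER_CUBIC))"
```

```text
18.0 [ 5.33700e-01 -6.48000e-02  9.07000e-02 -8.84500e-01  1.58260e+00
  1.09458e+01  2.29000e-02  5.50178e+01]
```

View pics/c6.png

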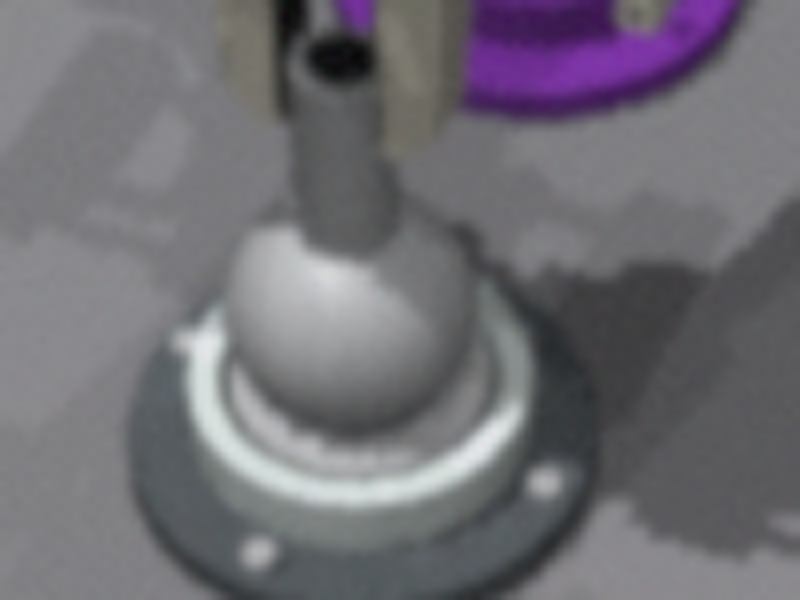

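The ring sits flush in the housing at scene (295,253). Total spring force is about 13.1 N, 16 mm past first contact, and the float is upright.

```bash
python3 -c "
from station import r
print(r.finish_job())"
```

```text
the job is handed in; nothing more can be done
None
```

The job is handed in: the cap is parked on the peg, and the large float is upright in the ring, still gripped and pressed to flush as judged by travel (16 mm), force (about 13 N) and the picture; the verdict was not reported.

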